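# Find the dolly castor with the stiff swivel and pull it for repair

## Task

One of the four plug-in castors on the upturned dolly has a stiff swivel bearing: swing them one after another about a quarter turn on their swivels and feel for drag. When you have felt the one that drags, pull it straight up out of its leg and put it in the black repair tray. Leave the smooth ones plugged fully home, go gently (no forcing a castor against the dolly, no shoving the dolly) and do not disturb the cone, cup, thread box and screwdriver.

Things in the scene. Friction and masses are not known exactly. Their poses are not given: they have to be found in the camera images.
- dolly: small machine dolly lying upside down on the table, loose, about 3 kg: plywood deck 230 x 330 x 9 mm, grey square-tube frame and four 32 mm square stub legs, 51 mm high from the table, each with an alike castor plugged into its top, wheel up. Origin: centre of the underside; legs at x = +-70 mm, y = +-115 mm in its frame, z up. One castor has a stiff swivel; which leg it is in is drawn anew
- leg_1 (a point): centre of the mouth of a leg (on its castor's swivel axis), dolly axes. Castor: 20 mm square shank 26 mm down in the leg (socket 21.5 mm wide), 31 mm square flange 3 mm thick on the mouth, round race up to 11 mm, on it the swivelling fork with a 50 mm wheel (20 mm wide) whose top is 68 mm above the mouth. About 0.18 kg, held only by its weight and close fit
- leg_2 (a point): the same of a second leg. Fork: two parallel upright steel cheeks, 32 mm over their outer faces, 11 to 40 mm above the mouth; they lie over the swivel axis, from 12 mm behind it to 20 mm ahead, so the fork can be gripped across them there and twisted about the swivel axis. Behind means away from the wheel
- leg_3 (a point): the same of a third leg. The wheel axle lies 18 mm ahead of the swivel axis, 43 mm above the mouth; there the cheeks rise to 52 mm and 9 mm bolt heads stand 2.5 mm proud. At the start every wheel trails to the dolly's +x side within about 12 degrees (cheeks along x, faces across y). Swivels have no end stops
- leg_4 (a point): the same of the fourth leg. A smooth swivel turns with less than 0.05 N m, the stiff one needs about 0.25 N m (some 7 N sideways at the wheel, 35 mm from the axis), and nothing else tells it apart. The castors are not tracked; the rules call them castor_stiff and castor_a, castor_b, castor_c
- tray: black plastic repair tray, fixed, open on top, 200 mm along its x, 170 mm along its y, 42 mm high, walls and floor 5 mm. Origin: centre of its underside, z up
- cone: bystander: upright blue thread cone, 84 mm wide at the base, 165 mm high; origin at the base centre
- cup: bystander: white plastic cup, 72 mm across, 90 mm high; origin at the base centre
- thread_box: bystander: white thread carton with a blue band, 80 x 120 x 55 mm; origin at the base centre
- screwdriver: bystander: screwdriver lying on the table; origin under its middle, handle towards its -x

How it is judged:
By the outcome, as a careful person would: the job done as asked, in the order asked, and still so for the second after the job is handed in, with the robot touching nothing.
It also fails if it takes over 64 s, if anything falls off the work surface, if the arm or the gripper's body presses on something with over 40 N, if the wrist force passes 120 N, or if a joint passes its speed limit or range.

## Robot

A 6-joint arm with a two-finger parallel gripper is mounted at the origin on the work surface. World frame = base frame: x ahead of the robot, y to its left, z up, the work surface at z = 0. Lengths are in mm, angles in rad, forces in N, time in s.
With the tool pointing down it reaches from about 350 to 850 mm from the base axis. Payload 8.1 kg.
Tool frame: the origin (TCP) lies at the very end of the fingers, on their centre line; the grasp point (between the pads) lies 19 mm behind it (pinch_z is the distance from the TCP to the grasp point, in mm); z points along the fingers, y is the line along which they close (so a half turn about z gives the same grasp; the last joint's range is limited). The gripper opens to 85 mm and grips with 20 to 120 N. Pads are 22 mm wide; open, the fingers measure 114 mm over their backs; the gripper's body (76 mm by 85 mm) begins 54 mm behind the grasp point. The pads swing forward as they close: fully open they stand 13 mm farther back than shut.
Start: joints at [1.07, 0.13, 1.488, -0, 1.523, -0.085], TCP at [242.333, 548.89, 202.292] pointing down, gripper open.
Joint ranges: [-2.96, 2.96], [-0.89, 2.26], [0.02, 2.5], [-1.34, 4.48], [0, 2.73], [-2.66, 2.66]. Speed limits (rad/s): [2.39, 2.39, 2.79, 3.14, 3.14, 3.14].

## Interface

Orientations are given as [roll, pitch, yaw] about the fixed x, y, z axes, in that order (R = Rz(yaw) Ry(pitch) Rx(roll)).
In Python, from workcell import state, read_camera, job_done, pinch_z gives the robot as it stands.
- The arm moves only by the shell command python3 -m inch 'ROWS' [OPENING] [FORCE]. ROWS is a JSON object of lists of equal length, an entry for each row: "linear": the shift along the tool's x, y, z in mm, a list of three; "yaw": the turn about the tool's z in degrees. In form: {"linear": [[dx, dy, dz], ...], "yaw": [yaw, ...]}. A call has 1 to 8 rows; each row shifts and turns the commanded pose from where the row before left it, along the tool's axes as they then stand; what a row does not reach is not made up. A row lasts 1/8 s, in which the tool goes at most 62.5 mm and 10.7 degrees, less where a joint would pass 70% of its speed; a pose out of reach is approached as far as the arm can. A call with a gripper value outside its range is refused whole. OPENING is the finger opening in mm, from 0 to 85.4, set as the call begins (- or left out, the last holds). The fingers move at their own pace and stop on an object; FORCE is the grip in N (left out, the last holds). Time passes only in rows, so rows that do not move let the fingers close. It gives the time, the measured TCP pose, the force, the opening and the grip force at its end, in the units of the state.
- state(): the state, without advancing time (a new reading comes with each control period).
- read_camera(name): name is "scene" or "top" or "wrist"; returns a dict with "frame" (420x560x3 uint8, blue, green, red), "vertical_fov" (degrees; the focal length in pixels is half the picture's height over the tangent of half this angle, whatever the lens; pixels are square), "cx", "cy" (the principal point, pixels), "eye" and "orientation" of the camera in the world. Camera axes: x right, y down, z forward; pixel columns grow to the right and rows downward; lengths in mm; the calibration is good to about 2 mm. A picture is of the moment at which its call begins. There is no depth.
- job_done(): hands the job in; it is judged then, once.
The state is a dict: "time_s": time; "qpos": joint angles; "joint_vel": joint speeds; "effort": joint torques, N m; "tool_pos": TCP position; "tcp_rot": TCP orientation; "ft_force": force on the tool from outside, world axes, zero at the start; "moment": the same for the moment, N m; "grip_width": finger opening in mm; "grip_force": force on a finger pad.
Only numpy, scipy, OpenCV 4.12 (cv2) and the standard library are available. Lean on these libraries where they do the work, as an engineer would, in place of code of your own. Each camera call takes 0.05 s, during which the arm holds its last target. There are 200 camera calls.

## Working session

There is one attempt and no reset: what is moved stays moved. The work goes in short steps, Python scripts to look and compute and a shell command to move; the robot and the scene stay as the last step left them, time stands still between calls to the robot, and variables do not carry over. Pictures are saved under pics/ and viewed, at most 11 in all, crops included, and the job is handed in when it is done.

```bash
mkdir -p pics; ls; python3 - <<'E'
from workcell import *
import cv2
print(state(),pinch_z)
for n in("top","scene"):
    c=read_camera(n);print(n,{k:v for k,v in c.items() if k!="frame"})
    cv2.imwrite(f"pics/{n}0.png",c["frame"])
E
```

```text
pics
{'time_s': 0.0, 'qpos': array([ 1.06960070e+00,  1.31153308e-01,  1.48928046e+00, -1.98930566e-05,
        1.52300892e+00, -8.54043430e-02]), 'joint_vel': array([ 1.21216058e-03, -2.00236204e-04,  5.24262637e-04,  2.20251527e-04,
        2.97209359e-04, -4.45361584e-05]), 'effort': array([ 4.40968925e-04, -5.69399321e+01, -5.00552416e+01, -1.38982459e-04,
        1.51069608e-02,  9.25361223e-05]), 'tool_pos': array([242.04502101, 548.34917421, 201.24853454]), 'tcp_rot': array([-3.13974767e+00, -1.38012321e-04,  2.72580222e+00]), 'ft_force': array([-0.92518852, -0.03965307, -0.1289383 ]), 'moment': array([ 0.00271666,  0.04652756, -0.0171645 ]), 'grip_force': 0.0, 'grip_width': 85.2135725802083} 18.700000000000003
top {'vertical_fov': 42.14593205660378, 'cx': 281.0011708694315, 'cy': 215.23751178930556, 'eye': array([ 459.47686234,   24.99849186, 1271.38575235]), 'orientation': array([-2.99038989, -0.01382437, -1.54942501])}
scene {'vertical_fov': 53.80130185238783, 'cx': 283.51085852754005, 'cy': 201.99022551637094, 'eye': array([1141.82113863,   73.76111342,  849.02519008]), 'orientation': array([-2.54431915,  0.00435972,  1.68017242])}
```

View pics/top0.png

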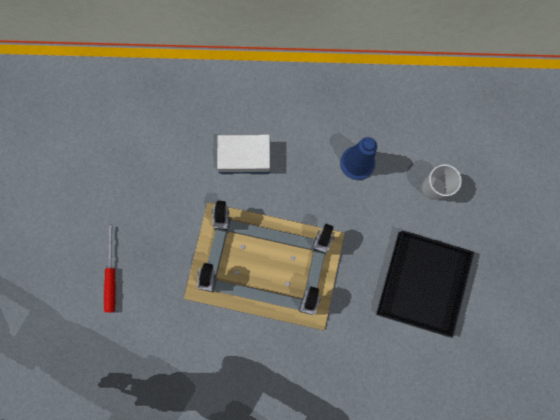

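View pics/scene0.png

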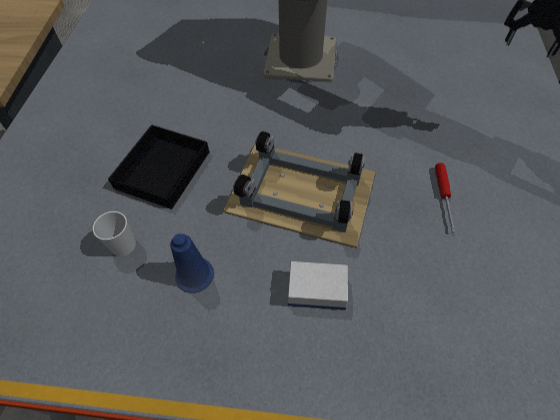

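The top view shows the dolly with deck corners near (208,203), (343,234), (325,328) and (186,297). The wheels trail towards the top of the image (world +x). The tray is at about (426,283), the cone (358,163), the cup (445,181), the thread box (244,153) and the screwdriver (110,270). The scene view agrees.

```bash
cat > h.py <<'E'
import numpy as np, cv2
from scipy.spatial.transform import Rotation as Ro
from scipy.optimize import least_squares
def rot(c): return Ro.from_euler('xyz',c["orientation"]).as_matrix()
def foc(c): return c["frame"].shape[0]/2/np.tan(np.radians(c["vertical_fov"])/2)
def proj(c,P):
    q=(np.atleast_2d(P)-c["eye"])@rot(c); return q[:,:2]/q[:,2:]*foc(c)+[c["cx"],c["cy"]]
def unproj(c,uv,z):
    uv=np.atleast_2d(uv); d=np.c_[(uv-[c["cx"],c["cy"]])/foc(c),np.ones(len(uv))]@rot(c).T
    return c["eye"]+d*((z-c["eye"][2])/d[:,2:])
def pose2(x,P):
    P=np.asarray(P,float);s,k=np.sin(x[2]),np.cos(x[2])
    return np.c_[x[0]+k*P[:,0]-s*P[:,1],x[1]+s*P[:,0]+k*P[:,1],P[:,2]]
def fit(c,model,uv,x0): return least_squares(lambda x:(proj(c,pose2(x,model))-uv).ravel(),x0)
E
python3 - <<'E'
from h import *; from workcell import *
c=read_camera("top");f=c["frame"]
box=lambda a,b,z:[[a,b,z],[a,-b,z],[-a,-b,z],[-a,b,z]]
uv=np.array([[208,203],[343,234],[325,328],[186,297]],float)
g=cv2.cvtColor(f,cv2.COLOR_BGR2GRAY)
r=fit(c,box(115,165,9),uv,[480,100,-.2]);print("dolly",r.x,r.fun.round(1))
t=np.array([[402,232],[473,248],[454,335],[378,317]],float)
rt=fit(c,box(85,100,42),t,[450,-250,-.2]);print("tray(x<->y?)",rt.x,rt.fun.round(1))
for n,p,z in(("cone",(358,165),0),("conetop",(369,145),165),("cup",(445,178),90),("box",(244,150),55),("sd",(110,290),10)):print(n,unproj(c,p,z).round())
L=pose2(r.x,[[sx*70,sy*115,51] for sx in(1,-1) for sy in(1,-1)]);print("legs",L.round(1))
o=cv2.resize(f[190:340,180:350],None,fx=4,fy=4,interpolation=cv2.INTER_CUBIC)
S=lambda p:tuple(int(v) for v in (p-[180,190]+.5)*4)
for P,col in((box(115,165,9),(0,255,0)),):
    cv2.polylines(o,[np.array([S(p) for p in proj(c,pose2(r.x,P))])],True,col,1)
for p in L:
    u=S(proj(c,p)[0]);cv2.drawMarker(o,u,(0,0,255),0,12)
for sx in(1,-1):
  for sy in(1,-1):
    P=[[sx*70+a,sy*115+b,51] for a,b in((16,16),(16,-16),(-16,-16),(-16,16))]
    cv2.polylines(o,[np.array([S(p) for p in proj(c,pose2(r.x,P))])],True,(255,0,255),1)
cv2.imwrite("pics/c1.png",o)
E
```

```text
dolly [ 5.35706130e+02  4.50208494e+01 -1.94763920e-01] [-0.4 -1.4  2.2 -2.2  0.3  1.9 -2.   1.4]
tray(x<->y?) [ 5.01592270e+02 -3.18760946e+02 -2.27977943e-01] [-10.4   3.2   4.5   9.    8.7  -3.8  -2.9  -8.3]
cone [[ 780. -170.    0.]]
conetop [[ 782. -168.  165.]]
cup [[ 732. -351.   90.]]
box [[795. 100.  55.]]
sd [[470. 398.  10.]]
legs [[626.6 144.3  51. ]
 [582.1 -81.4  51. ]
 [489.3 171.4  51. ]
 [444.8 -54.3  51. ]]
```

View pics/c1.png

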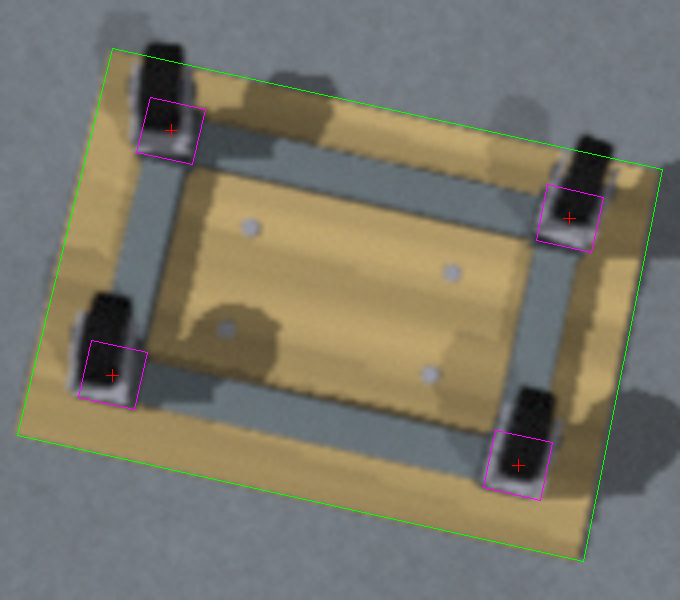

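The overlay matches the deck edges. The flanges sit within about 1 px (2–3 mm) of the predicted leg boxes. I'll move above the dolly to refine this with the wrist camera.

```bash
python3 -m inch '{"linear":[[-29.5,-21.5,-9],[-29.5,-21.5,-9],[-29.5,-21.5,-9],[-29.5,-21.5,-9],[-29.5,-21.5,-9],[-29.5,-21.5,-9],[-29.5,-21.5,-9],[-29.5,-21.5,-9]],"yaw":[0,0,0,0,0,0,0,0]}'
python3 -m inch '{"linear":[[-29.5,-21.5,-9],[-29.5,-21.5,-9],[-29.5,-21.5,-9],[-29.5,-21.5,-9],[-29.5,-21.5,-9],[-29.5,-21.5,-9],[-29.5,-21.5,-9],[-29.5,-21.5,-9]],"yaw":[0,0,0,0,0,0,0,0]}' 50
python3 -m inch '{"linear":[[0,0,0],[0,0,0],[0,0,0]],"yaw":[-6.5,-6,0]}'
python3 - <<'E'
from h import *; from workcell import *
c=read_camera("wrist");print({k:v for k,v in c.items() if k!="frame"},state()["qpos"])
cv2.imwrite("pics/w1.png",c["frame"])
E
```

```text
time_s: 1.15
tool_pos: [389.1, 295.1, 274.3]
tcp_rot: [-3.141, -0.0, 2.726]
ft_force: [0.7, 0.8, 0.9]
grip_width: 85.8
grip_force: 0.0
time_s: 2.15
tool_pos: [535.5, 42.4, 346.3]
tcp_rot: [-3.141, -0.0, 2.726]
ft_force: [0.1, 0.9, -0.7]
grip_width: 50.0
grip_force: 0.0
time_s: 2.52
tool_pos: [535.1, 43.4, 345.9]
tcp_rot: [-3.141, -0.001, 2.943]
ft_force: [1.0, 0.1, 0.2]
grip_width: 49.9
grip_force: 0.0
{'vertical_fov': 67.97041849491958, 'cx': 279.85093990851294, 'cy': 208.8449874118978, 'eye': array([463.31562572,  57.14885268, 517.29084416]), 'orientation': array([ 2.85172514e+00, -1.02545368e-04,  1.37253632e+00])} [-1.43073601e-02 -5.33917733e-02  1.41777510e+00 -1.49527544e-06
  1.77773281e+00 -1.38517412e+00]
```

View pics/w1.png

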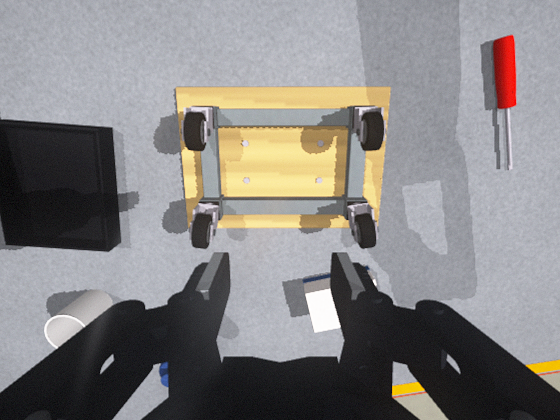

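The wrist view shows the dolly with its far edge at (176,87) to (391,87). The castors are near (197,128), (370,128), (205,225) and (362,225). I'll zoom in to refine.

```bash
python3 - <<'E'
from h import *; from workcell import *
import pickle
c=read_camera("wrist");f=c["frame"];pickle.dump(c,open("w1.pkl","wb"))
box=lambda a,b,z:[[a,b,z],[a,-b,z],[-a,-b,z],[-a,b,z]]
x=[535.7,45,-.1948]
o=cv2.resize(f[80:260,165:400],None,fx=3.3,fy=3.3,interpolation=cv2.INTER_CUBIC)
S=lambda p:tuple(int(v) for v in (p-[165,80]+.5)*3.3)
cv2.polylines(o,[np.array([S(p) for p in proj(c,pose2(x,box(115,165,9)))])],True,(0,255,0),1)
for sx in(1,-1):
  for sy in(1,-1):
    P=[[sx*70+a,sy*115+b,54] for a,b in((15.5,15.5),(15.5,-15.5),(-15.5,-15.5),(-15.5,15.5))]
    pr=proj(c,pose2(x,P));print(pr.mean(0).round(1))
    cv2.polylines(o,[np.array([S(p) for p in pr])],True,(255,0,255),1)
cv2.imwrite("pics/c2.png",o)
E
```

```text
[355.4 211.6]
[207.6 212.3]
[361.7 117.9]
[200.7 118.7]
```

View pics/c2.png

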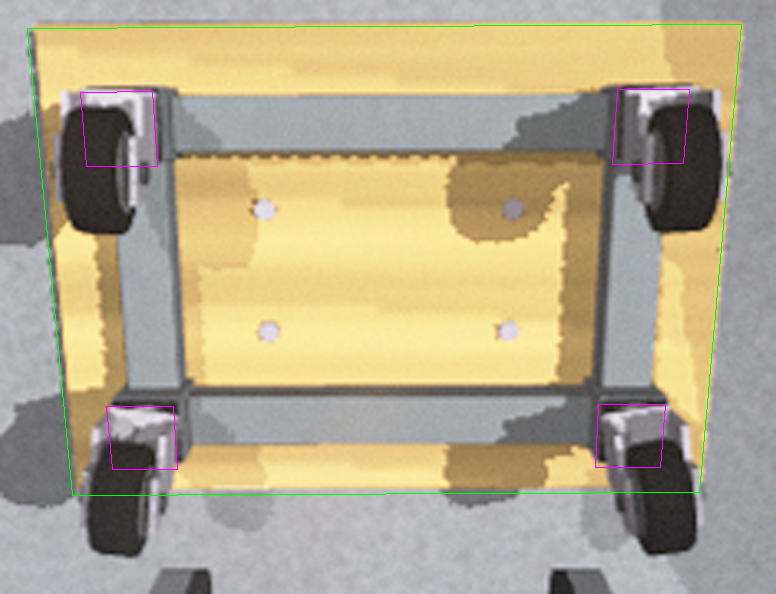

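The wrist overlay of the four flanges fits to about 1 px. Next I'll estimate the fork headings from the wheel silhouette centres, at crop pixels (98,170), (683,168), (121,500) and (663,497).

```bash
python3 - <<'E'
from h import *
import pickle
c=pickle.load(open("w1.pkl","rb"));f=c["frame"]
x=[535.7,45,-.1948]
g=f.max(2)
for n,p,l in(("A x-y-",(98,170),(-70,-115)),("B x-y+",(683,168),(-70,115)),("C x+y-",(121,500),(70,-115)),("D x+y+",(663,497),(70,115))):
    q=np.array(p)/3.3+[165,80]-.5
    # blob of dark pixels near
    m=np.zeros(g.shape,np.uint8);u,v=q.astype(int);m[v-20:v+21,u-14:u+15]=(g[v-20:v+21,u-14:u+15]<75)
    k,lab,st,ce=cv2.connectedComponentsWithStats(m);b=lab[v,u]
    hull=cv2.convexHull(np.argwhere(lab==b)[:,::-1].astype(np.float32));M=cv2.moments(hull);bc=np.array([M["m10"],M["m01"]])/M["m00"]
    L=pose2(x,[[*l,51]])[0]
    # model wheel silhouette fit for yaw
    th=np.linspace(0,2*np.pi,60)
    def sil(y,ox=0,oy=0):
        P=np.array([[18+25*np.cos(t),w,94+25*np.sin(t)] for t in th for w in(-10,10)])
        h=cv2.convexHull(proj(c,pose2([L[0]+ox,L[1]+oy,y],P)).astype(np.float32));r=np.zeros((420*4,560*4),np.uint8)
        return cv2.fillConvexPoly(r,((h+.5)*4).astype(int),1)
    big=cv2.fillConvexPoly(np.zeros((1680,2240),np.uint8),((hull+.5)*4).astype(int),1)
    best=max((lambda s:((s&big).sum()/(s|big).sum(),d,ox,oy))(sil(np.radians(d)+x[2],ox,oy)) for d in range(-15,16,3) for ox in(-3,0,3) for oy in(-3,0,3))
    print(n,L.round(1),q.round(1),bc.round(1),st[b],best,"world yaw deg",round(best[1]+np.degrees(x[2]),1))
E
```

```text
A x-y- [444.8 -54.3  51. ] [194.2 131. ] [194.3 131.1] [183 112  23  39 647] (np.float64(0.8176393937315685), -6, 0, 3) world yaw deg -17.2
B x-y+ [489.3 171.4  51. ] [371.5 130.4] [371.5 130.2] [361 111  23  39 706] (np.float64(0.8225990215133034), 6, -3, 0) world yaw deg -5.2
C x+y- [582.1 -81.4  51. ] [201.2 231. ] [201.3 230.6] [192 214  20  35 519] (np.float64(0.833348928604847), -12, 0, 3) world yaw deg -23.2
D x+y+ [626.6 144.3  51. ] [365.4 230.1] [365.2 230.1] [355 213  21  35 583] (np.float64(0.8392229417206291), 15, -3, 0) world yaw deg 3.8
```

```bash
python3 -m inch '{"linear":[[11.5,-19,34],[11.5,-19,34],[11.5,-19,34],[11.5,-19,34],[11.5,-19,34],[11.5,-19,34],[0,0,0],[0,0,0]],"yaw":[0,0,0,0,0,0,5.6,0]}' 56 20
cat > hov.py <<'E'
import sys
from h import *; from workcell import *
# expected leg centre x,y, fork yaw deg (world)
lx,ly,fy=map(float,sys.argv[1:4]);n=sys.argv[4]
c=read_camera("wrist");f=c["frame"];s=state()
print(s["tool_pos"].round(1),s["tcp_rot"].round(3),s["qpos"].round(2),s["ft_force"].round(2),s["moment"].round(3))
x=[lx,ly,np.radians(fy)];dy=-.1948
tr=lambda P:proj(c,P)
U=[];
k=2.5;u0,v0=(proj(c,[[lx,ly,80]])[0]-[110,90]).clip(0);u0=int(min(u0,560-260));v0=int(min(v0,420-220))
o=cv2.resize(f[v0:v0+220,u0:u0+260],None,fx=k,fy=k,interpolation=cv2.INTER_CUBIC)
S=lambda P:[((proj(c,P)-[u0,v0]+.5)*k).astype(int)]
a=15.5;cv2.polylines(o,S(pose2([lx,ly,dy],[[a,a,54],[a,-a,54],[-a,-a,54],[-a,a,54]])),True,(255,0,255),1)
for w in(-10,10):cv2.polylines(o,S(pose2(x,[[18+25*np.cos(t),w,94+25*np.sin(t)] for t in np.linspace(0,6.28,40)])),True,(0,255,255),1)
for w in(-16,16):cv2.polylines(o,S(pose2(x,[[-12,w,62],[-12,w,91],[20,w,91]])),False,(0,255,0),1)
cv2.imwrite(f"pics/{n}.png",o);print(u0,v0,o.shape)
E
python3 hov.py 444.8 -54.3 -17.2 hA
```

```text
time_s: 3.62
tool_pos: [444.8, -54.7, 142.1]
tcp_rot: [3.142, -0.0, 2.845]
ft_force: [0.1, 0.6, 0.3]
grip_width: 56.1
grip_force: 0.0
[445.4 -54.6 142.7] [3.142e+00 1.000e-03 2.847e+00] [-0.24 -0.26  1.97  0.    1.43 -1.51] [0.75 0.63 0.16] [ 0.005  0.005 -0.064]
171 122 (550, 650, 3)
```

View pics/hA.png

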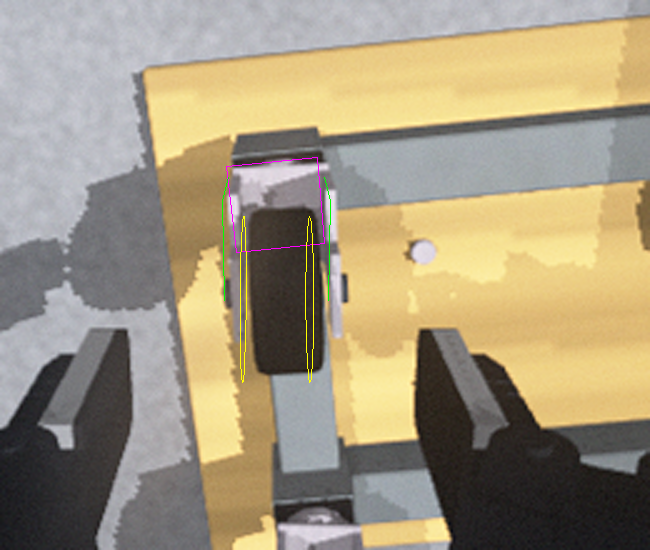

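The hover view over castor A shows the flange about 5 px (1.5 mm) to the right of my prediction. The wheel is centred at (287,290) and leans about 4° to the right. The finger midline is at column 275. I'll correct by 1.7 mm and 4°, then descend and close.

```bash
python3 -m inch '{"linear":[[0,1.7,12],[0,0,20],[0,0,20],[0,0,18],[0,0,12],[0,0,0]],"yaw":[-4,0,0,0,0,0]}' 50 20
python3 -m inch '{"linear":[[0,0,0],[0,0,0],[0,0,0]],"yaw":[0,0,0]}' 36
python3 -m inch '{"linear":[[0,0,0],[0,0,0],[0,0,0]],"yaw":[0,0,0]}' 30
python3 -c "
from workcell import *
s=state();print(s['moment'],s['ft_force'])"
```

```text
time_s: 4.42
tool_pos: [445.3, -52.8, 59.9]
tcp_rot: [-3.142, -0.001, 2.917]
ft_force: [-0.5, 0.1, 0.6]
grip_width: 50.0
grip_force: 0.0
time_s: 4.8
tool_pos: [446.1, -53.2, 60.9]
tcp_rot: [-3.142, 0.001, 2.916]
ft_force: [-0.3, 0.6, -0.3]
grip_width: 35.9
grip_force: 0.0
time_s: 5.18
tool_pos: [446.1, -53.1, 60.8]
tcp_rot: [3.142, 0.001, 2.916]
ft_force: [-0.0, 1.1, 4.9]
grip_width: 31.1
grip_force: 21.2
[0.14156979 0.01368668 0.02260272] [-0.01450151  1.06113511  4.91678548]
```

```bash
P="python3 -c \"from workcell import *;s=state();print(s['moment'].round(3),s['ft_force'].round(1))\""
python3 -m inch '{"linear":[[0,0,0],[0,0,0],[0,0,0]],"yaw":[5,5,5]}'; eval $P
python3 -m inch '{"linear":[[0,0,0],[0,0,0],[0,0,0]],"yaw":[5,5,5]}'; eval $P
```

```text
time_s: 5.55
tool_pos: [446.0, -53.6, 60.7]
tcp_rot: [-3.141, 0.001, 2.651]
ft_force: [-0.3, -1.9, 4.1]
grip_width: 31.3
grip_force: 21.0
[-0.468  0.166  0.026] [-0.3 -1.9  4.1]
time_s: 5.92
tool_pos: [445.6, -54.0, 60.7]
tcp_rot: [-3.14, 0.001, 2.39]
ft_force: [-2.4, -4.8, 6.2]
grip_width: 31.1
grip_force: 21.1
[-0.802  0.637  0.004] [-2.4 -4.8  6.2]
```

```bash
P="python3 -c \"from workcell import *;s=state();print(s['moment'].round(3),s['ft_force'].round(1))\""
python3 -m inch '{"linear":[[-0.2,-1,0],[0,0,0],[0,0,0]],"yaw":[3,6,6]}'; eval $P
python3 -m inch '{"linear":[[0,0,0],[0,0,0],[0,0,0]],"yaw":[6,6,6]}'; eval $P
```

```text
time_s: 6.3
tool_pos: [444.9, -54.6, 60.7]
tcp_rot: [-3.141, 0.001, 2.127]
ft_force: [-3.0, -1.6, 7.3]
grip_width: 31.2
grip_force: 21.2
[-0.501  0.85  -0.051] [-3.  -1.6  7.3]
time_s: 6.68
tool_pos: [444.2, -54.5, 60.5]
tcp_rot: [-3.139, 0.0, 1.813]
ft_force: [-6.9, -1.1, 10.4]
grip_width: 30.8
grip_force: 21.4
[-0.384  1.54   0.05 ] [-6.9 -1.1 10.4]
```

```bash
P="python3 -c \"from workcell import *;s=state();print(s['moment'].round(3),s['ft_force'].round(1))\""
python3 -m inch '{"linear":[[0,-1.3,-0.5],[0,0,0],[0,0,0],[0,0,0]],"yaw":[3,6,6,0]}'; eval $P
python3 -m inch '{"linear":[[0,-0.5,0],[0,0,0],[0,0,0]],"yaw":[4,6,0]}'; eval $P
```

```text
time_s: 7.18
tool_pos: [443.0, -54.3, 60.6]
tcp_rot: [-3.14, 0.0, 1.553]
ft_force: [-3.6, 0.0, 4.9]
grip_width: 31.3
grip_force: 21.0
[-0.003  0.855 -0.011] [-3.6  0.   4.9]
time_s: 7.55
tool_pos: [442.5, -54.2, 60.6]
tcp_rot: [-3.14, 0.0, 1.379]
ft_force: [-3.3, 0.9, 5.2]
grip_width: 31.4
grip_force: 21.0
[0.101 0.803 0.048] [-3.3  0.9  5.2]
```

```bash
P="python3 -c \"from workcell import *;s=state();print(s['moment'].round(3),s['ft_force'].round(1))\""
python3 -m inch '{"linear":[[0,-0.5,0],[0,0,0]],"yaw":[5,0]}'; eval $P
python3 -m inch '{"linear":[[0,0,0],[0,0,0],[0,0,0],[0,0,-20],[0,0,-30],[0,0,-32],[0,0,0],[0,0,0]],"yaw":[0,0,0,0,0,0,-9,-10]}' 54
python3 -m inch '{"linear":[[0,0,0],[0,0,0],[0,0,0],[0,0,0],[0,0,0],[0,0,0],[0,0,0],[-46,6,0]],"yaw":[-10,-10,-10,-10,-10,-10,-9,0]}'
python3 -m inch '{"linear":[[-46,6,0],[-46,6,0],[0,0,0]],"yaw":[0,0,0]}'
python3 hov.py 580 -80.5 -19 hC
```

```text
time_s: 7.8
tool_pos: [442.2, -54.1, 60.6]
tcp_rot: [-3.14, 0.0, 1.293]
ft_force: [-4.0, 0.5, 4.9]
grip_width: 31.1
grip_force: 20.9
[ 0.216  0.81  -0.055] [-4.   0.5  4.9]
time_s: 8.8
tool_pos: [443.3, -54.2, 143.4]
tcp_rot: [3.14, 0.0, 1.63]
ft_force: [-0.1, 0.5, -0.8]
grip_width: 53.9
grip_force: 0.0
time_s: 9.8
tool_pos: [487.1, -62.2, 142.4]
tcp_rot: [-3.141, -0.001, 2.832]
ft_force: [0.6, -0.7, 0.7]
grip_width: 53.9
grip_force: 0.0
time_s: 10.18
tool_pos: [581.1, -79.9, 140.7]
tcp_rot: [-3.141, -0.002, 2.829]
ft_force: [-1.2, 0.8, 0.0]
grip_width: 54.1
grip_force: 0.0
[579.8 -79.5 141.3] [-3.141e+00 -3.000e-03  2.829e+00] [-0.22  0.13  1.6   0.    1.41 -1.48] [-1.45 -0.27  0.51] [-0.015 -0.007 -0.016]
169 122 (550, 650, 3)
```

View pics/hC.png

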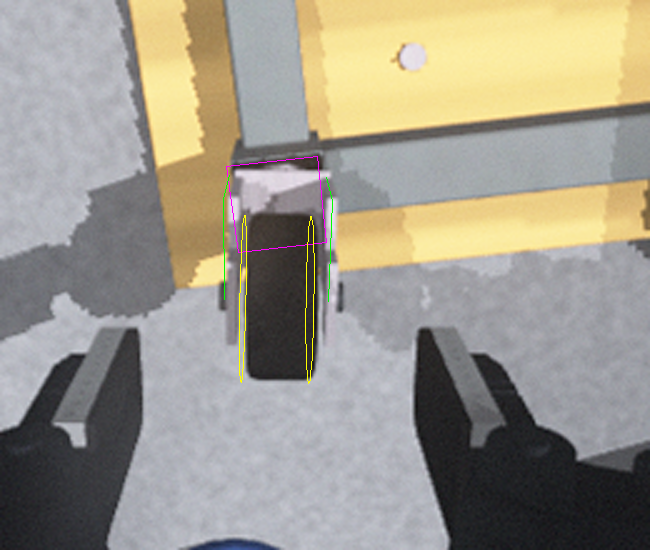

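Castor C's cheeks span columns 228–336, centred on 282 against a tool midline of 277, so it is about 1.4 mm to +y. The wheel is aligned with the tool. I'll shift and descend.

```bash
cat > p.sh <<'E'
python3 -c "from workcell import *;s=state();print('M',s['moment'].round(3),s['ft_force'].round(1))"
E
python3 -m inch '{"linear":[[1,1.4,12],[0,0,20],[0,0,20],[0,0,18],[0,0,10],[0,0,0]],"yaw":[0,0,0,0,0,0]}' 46 20
python3 -m inch '{"linear":[[0,0,0],[0,0,0],[0,0,0],[0,0,0]],"yaw":[0,0,0,0]}' 30
sh p.sh
python3 -m inch '{"linear":[[0,0,0],[0,0,0],[0,0,0]],"yaw":[5,5,5]}'; sh p.sh
```

```text
time_s: 10.98
tool_pos: [578.3, -77.7, 61.6]
tcp_rot: [-3.141, -0.002, 2.829]
ft_force: [0.8, 0.2, 0.3]
grip_width: 46.2
grip_force: 0.0
time_s: 11.48
tool_pos: [579.7, -78.0, 63.4]
tcp_rot: [-3.142, 0.001, 2.829]
ft_force: [0.7, -1.2, 3.1]
grip_width: 30.8
grip_force: 20.3
M [-0.049 -0.044 -0.005] [ 0.7 -1.2  3.1]
time_s: 11.85
tool_pos: [579.7, -77.8, 63.5]
tcp_rot: [3.141, 0.001, 2.564]
ft_force: [0.3, 0.7, 1.9]
grip_width: 30.6
grip_force: 20.3
M [ 0.165 -0.102  0.074] [0.3 0.7 1.9]
```

```bash
python3 -m inch '{"linear":[[0,0,0],[0,0,0],[0,0,0],[0,0,0]],"yaw":[5,5,5,5]}'; sh p.sh
python3 -m inch '{"linear":[[0,0,0],[0,0,0],[0,0,0]],"yaw":[5,5,5]}'; sh p.sh
```

```text
time_s: 12.35
tool_pos: [579.9, -77.5, 63.4]
tcp_rot: [3.14, 0.001, 2.215]
ft_force: [1.8, 0.7, 1.0]
grip_width: 30.9
grip_force: 20.2
M [ 0.267 -0.319  0.026] [1.8 0.7 1. ]
time_s: 12.72
tool_pos: [580.0, -77.6, 63.5]
tcp_rot: [3.14, 0.001, 1.953]
ft_force: [1.7, 0.8, 1.6]
grip_width: 31.0
grip_force: 20.2
M [ 0.184 -0.32   0.054] [1.7 0.8 1.6]
```

```bash
python3 -m inch '{"linear":[[0,0.4,0],[0,0,0],[0,0,0],[0,0,0]],"yaw":[5,5,5,5]}'; sh p.sh
python3 -m inch '{"linear":[[0,0.4,0],[0,0,0],[0,0,0],[0,0,0]],"yaw":[6,6,6,4]}'; sh p.sh
```

```text
time_s: 13.22
tool_pos: [580.4, -77.6, 63.5]
tcp_rot: [3.14, 0.0, 1.604]
ft_force: [2.1, 0.9, 1.7]
grip_width: 30.7
grip_force: 20.2
M [ 0.118 -0.282  0.009] [2.1 0.9 1.7]
time_s: 13.72
tool_pos: [580.8, -77.7, 63.5]
tcp_rot: [3.14, -0.0, 1.22]
ft_force: [1.3, -0.5, 1.0]
grip_width: 31.2
grip_force: 20.2
M [-0.067 -0.306  0.025] [ 1.3 -0.5  1. ]
```

Castor C is also smooth, with |Mz| at or below 0.07. Next is the x+ y+ castor (D).

```bash
python3 -m inch '{"linear":[[0,0,0],[0,0,0],[0,0,0],[0,0,-20],[0,0,-30],[0,0,-29],[0,0,0],[0,0,0]],"yaw":[0,0,0,0,0,0,-9,-10]}' 54
python3 -m inch '{"linear":[[0,0,0],[0,0,0],[0,0,0],[0,0,0],[0,0,0],[0,0,0],[0,0,0],[0,0,0]],"yaw":[-10,-10,-10,-10,-10,-10,-10,-10]}'
python3 -m inch '{"linear":[[0,0,0],[0,0,0],[-12.5,44,0],[-12.5,44,0],[-12.5,44,0],[-12.5,44,0],[-12.5,44,0],[0,0,0]],"yaw":[-10,-6,0,0,0,0,0,0]}'
python3 hov.py 624 147.5 5 hD
```

```text
time_s: 14.72
tool_pos: [580.9, -77.9, 144.4]
tcp_rot: [3.139, 0.001, 1.56]
ft_force: [0.2, 0.7, -0.3]
grip_width: 54.2
grip_force: 0.0
time_s: 15.72
tool_pos: [580.4, -77.8, 143.6]
tcp_rot: [-3.142, 0.002, 2.957]
ft_force: [0.5, -0.4, 0.6]
grip_width: 54.0
grip_force: 0.0
time_s: 16.73
tool_pos: [623.2, 150.4, 143.4]
tcp_rot: [3.141, 0.002, -3.049]
ft_force: [0.0, -0.7, -0.2]
grip_width: 54.0
grip_force: 0.0
[623.  148.5 143.2] [-3.142e+00  1.000e-03 -3.050e+00] [ 0.15  0.27  1.44 -0.    1.43 -1.51] [-0.22  0.05  0.81] [-0.02  -0.012 -0.037]
166 123 (550, 650, 3)
```

View pics/hD.png

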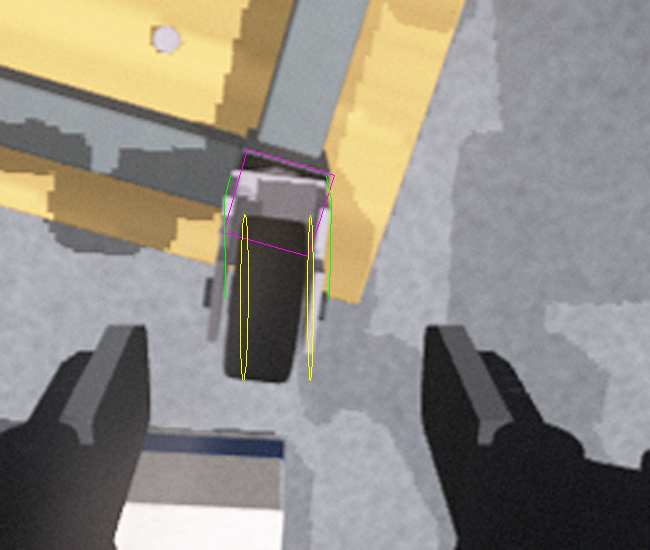

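Castor D leans about 7° left. Its axis is near column 275 against the finger midline of 286, so I need −3 mm in tool y and +7° of yaw.

```bash
python3 -m inch '{"linear":[[-1.5,-3,12],[0,0,20],[0,0,20],[0,0,18],[0,0,11],[0,0,0]],"yaw":[7,0,0,0,0,0]}' 48 20
python3 -m inch '{"linear":[[0,0,0],[0,0,0],[0,0,0],[0,0,0]],"yaw":[0,0,0,0]}' 30
sh p.sh
python3 -m inch '{"linear":[[0,0,0],[0,0,0],[0,0,0]],"yaw":[5,5,5]}'; sh p.sh
```

```text
time_s: 17.52
tool_pos: [623.5, 144.0, 59.3]
tcp_rot: [-3.141, -0.002, 3.108]
ft_force: [-0.1, 1.2, 0.3]
grip_width: 48.2
grip_force: 0.0
time_s: 18.02
tool_pos: [625.0, 144.4, 61.6]
tcp_rot: [3.141, 0.001, 3.108]
ft_force: [0.8, 1.9, 2.0]
grip_width: 31.3
grip_force: 20.4
M [ 0.275 -0.057  0.013] [0.8 1.9 2. ]
time_s: 18.4
tool_pos: [625.0, 144.5, 61.5]
tcp_rot: [3.141, 0.001, 2.843]
ft_force: [-0.9, 2.1, 3.1]
grip_width: 31.3
grip_force: 20.5
M [0.394 0.036 0.024] [-0.9  2.1  3.1]
```

```bash
python3 -m inch '{"linear":[[0,0.4,0],[0,0,0],[0,0,0],[0,0,0]],"yaw":[5,5,5,5]}'; sh p.sh
python3 -m inch '{"linear":[[0,0,0],[0,0,0],[0,0,0],[0,0,0]],"yaw":[5,5,5,5]}'; sh p.sh
```

```text
time_s: 18.9
tool_pos: [625.0, 144.7, 61.5]
tcp_rot: [3.141, 0.001, 2.494]
ft_force: [-0.2, 0.0, 1.9]
grip_width: 31.1
grip_force: 20.4
M [ 0.219  0.1   -0.007] [-0.2  0.   1.9]
time_s: 19.4
tool_pos: [624.8, 144.8, 61.4]
tcp_rot: [3.141, 0.0, 2.145]
ft_force: [-1.0, 1.9, 2.9]
grip_width: 31.4
grip_force: 20.4
M [ 0.286  0.191 -0.011] [-1.   1.9  2.9]
```

```bash
python3 -m inch '{"linear":[[0,0.3,0],[0,0,0],[0,0,0],[0,0,0]],"yaw":[5,5,5,5]}'; sh p.sh
python3 -m inch '{"linear":[[0,0,0],[0,0,0],[0,0,0],[0,0,0]],"yaw":[6,6,5,4]}'; sh p.sh
python3 -m inch '{"linear":[[0,0,0],[0,0,0],[0,0,0],[0,0,-20],[0,0,-30],[0,0,-31],[0,0,0],[0,0,0]],"yaw":[0,0,0,0,0,0,-9,-10]}' 54
python3 -m inch '{"linear":[[0,0,0],[0,0,0],[0,0,0],[0,0,0],[0,0,0],[0,0,0],[0,0,0],[46.5,1.2,0]],"yaw":[-10,-10,-10,-10,-10,-10,-9,0]}'
python3 -m inch '{"linear":[[46.5,1.2,0],[46.5,1.2,0],[0,0,0]],"yaw":[0,0,0]}'
python3 hov.py 487.5 172.5 -10 hB
```

```text
time_s: 19.9
tool_pos: [624.9, 144.9, 61.5]
tcp_rot: [3.141, -0.0, 1.796]
ft_force: [-1.9, 1.2, 3.8]
grip_width: 31.1
grip_force: 20.0
M [0.252 0.536 0.011] [-1.9  1.2  3.8]
time_s: 20.4
tool_pos: [624.6, 145.2, 61.5]
tcp_rot: [-3.141, -0.001, 1.43]
ft_force: [-2.6, 2.3, 4.4]
grip_width: 31.1
grip_force: 19.9
M [0.501 0.786 0.015] [-2.6  2.3  4.4]
time_s: 21.4
tool_pos: [625.9, 144.8, 144.6]
tcp_rot: [3.138, 0.0, 1.77]
ft_force: [0.5, 1.2, 0.7]
grip_width: 53.9
grip_force: 0.0
time_s: 22.4
tool_pos: [580.6, 153.2, 142.5]
tcp_rot: [3.142, 0.001, 2.97]
ft_force: [-1.1, 1.4, 0.2]
grip_width: 54.0
grip_force: 0.0
time_s: 22.78
tool_pos: [485.5, 172.9, 142.7]
tcp_rot: [3.141, -0.0, 2.97]
ft_force: [0.1, 0.4, 1.1]
grip_width: 53.8
grip_force: 0.0
[487.6 172.7 143.3] [3.141e+00 2.000e-03 2.970e+00] [ 0.24 -0.06  1.79 -0.    1.41 -1.16] [ 0.13 -0.63 -0.12] [0.037 0.029 0.007]
170 125 (550, 650, 3)
```

View pics/hB.png

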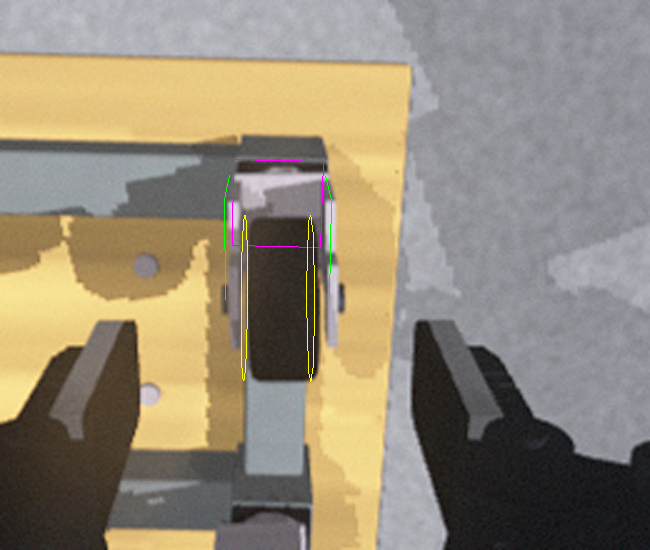

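Castor B's cheeks span columns 230–337, centred on 283 against the tool midline of 275, so I need +2.3 mm in tool y. The yaw is aligned.

```bash
python3 -m inch '{"linear":[[0,2.3,12],[0,0,20],[0,0,20],[0,0,18],[0,0,12],[0,0,0]],"yaw":[0,0,0,0,0,0]}' 48 20
python3 -m inch '{"linear":[[0,0,0],[0,0,0],[0,0,0],[0,0,0]],"yaw":[0,0,0,0]}' 30
sh p.sh
python3 -m inch '{"linear":[[0,0,0],[0,0,0],[0,0,0]],"yaw":[5,5,5]}'; sh p.sh
python3 -m inch '{"linear":[[0,0,0],[0,0,0],[0,0,0]],"yaw":[5,5,5]}'; sh p.sh
```

```text
time_s: 23.58
tool_pos: [487.8, 174.3, 58.6]
tcp_rot: [-3.141, -0.002, 2.968]
ft_force: [-0.6, 0.1, -0.1]
grip_width: 47.9
grip_force: 0.0
time_s: 24.08
tool_pos: [489.0, 174.7, 60.5]
tcp_rot: [3.141, 0.001, 2.968]
ft_force: [0.9, -1.0, 1.7]
grip_width: 31.3
grip_force: 20.8
M [-0.067 -0.033 -0.065] [ 0.9 -1.   1.7]
time_s: 24.45
tool_pos: [489.0, 174.5, 60.5]
tcp_rot: [3.141, 0.001, 2.704]
ft_force: [-0.1, -1.2, 3.1]
grip_width: 31.0
grip_force: 21.1
M [-0.287 -0.003  0.203] [-0.1 -1.2  3.1]
time_s: 24.82
tool_pos: [488.9, 174.3, 60.5]
tcp_rot: [3.141, 0.001, 2.442]
ft_force: [-1.0, -2.2, 3.8]
grip_width: 31.0
grip_force: 21.2
M [-0.378  0.053  0.257] [-1.  -2.2  3.8]
```

The drag is 0.2–0.26 N m against about 0.03 on the others, so B is the stiff one. I'll finish the quarter turn.

```bash
python3 -m inch '{"linear":[[0,-0.5,0],[0,0,0],[0,0,0],[0,0,0],[0,0,0],[0,0,0]],"yaw":[5,5,5,5,5,5]}' - 30; sh p.sh
python3 -m inch '{"linear":[[0,0,0],[0,0,0],[0,0,0],[0,0,0],[0,0,0],[0,0,0],[0,0,0]],"yaw":[5,5,5,5,5,5,0]}'; sh p.sh
```

```text
time_s: 25.58
tool_pos: [488.7, 174.1, 60.6]
tcp_rot: [3.14, 0.001, 1.919]
ft_force: [-0.8, -2.2, 4.5]
grip_width: 31.0
grip_force: 29.7
M [-0.293  0.091  0.296] [-0.8 -2.2  4.5]
time_s: 26.45
tool_pos: [488.4, 174.0, 60.5]
tcp_rot: [3.141, 0.0, 1.397]
ft_force: [-1.7, -1.9, 5.7]
grip_width: 30.8
grip_force: 29.8
M [-0.381  0.375  0.006] [-1.7 -1.9  5.7]
```

```bash
python3 -m inch '{"linear":[[-0.3,-0.3,0],[0,0,0],[0,0,-2],[0,0,-3],[0,0,-3]],"yaw":[0,0,0,0,0]}' - 45; sh p.sh
python3 -m inch '{"linear":[[0,0,-4],[0,0,-4],[0,0,-4],[0,0,-4],[0,0,0]],"yaw":[0,0,0,0,0]}'; sh p.sh
```

```text
time_s: 27.08
tool_pos: [487.8, 173.8, 67.2]
tcp_rot: [3.141, 0.0, 1.398]
ft_force: [5.5, 0.2, -6.3]
grip_width: 31.0
grip_force: 34.9
M [-0.069 -1.095  0.137] [ 5.5  0.2 -6.3]
time_s: 27.7
tool_pos: [488.0, 174.1, 84.5]
tcp_rot: [3.141, -0.0, 1.398]
ft_force: [1.7, -1.3, -1.4]
grip_width: 30.8
grip_force: 35.4
M [-0.095 -0.503  0.037] [ 1.7 -1.3 -1.4]
```

The castor is out to 24 mm and the forces are small. I'll rise now and refit the tray pose.

```bash
python3 -m inch '{"linear":[[0,0,-8],[0,0,-15],[0,0,-28],[0,0,-30],[0,0,-25],[0,0,0]],"yaw":[0,0,0,0,0,0]}'; sh p.sh
python3 - <<'E'
from h import *; from workcell import *
c=read_camera("top")
t=np.array([[402,232],[473,248],[454,335],[378,317]],float)
r=fit(c,[[100,85,42],[100,-85,42],[-100,-85,42],[-100,85,42]],t,[480,-290,-.2]);print(r.x,r.fun.round(1))
cv2.imwrite("pics/top1.png",cv2.resize(c["frame"][180:360,170:490],None,fx=2.4,fy=2.4))
E
```

```text
time_s: 28.45
tool_pos: [489.3, 174.5, 193.1]
tcp_rot: [3.137, -0.002, 1.398]
ft_force: [0.6, 1.0, -2.4]
grip_width: 30.7
grip_force: 35.4
M [ 0.049 -0.019 -0.047] [ 0.6  1.  -2.4]
[ 5.02020118e+02 -3.18961611e+02 -2.39455991e-01] [-1.9 -1.9 -0.2  1.3  0.3  1.3  1.8 -0.8]
```

View pics/top1.png

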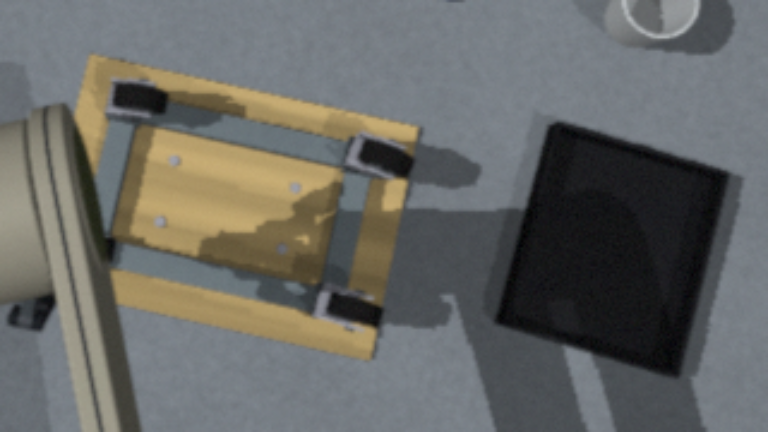

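The top view shows castor B's leg empty and the other three castors seated and swung. The tray centre is about (502,−319), and I'm carrying the castor there.

```bash
python3 -m inch '{"linear":[[-15,3,0],[-35,7,0],[-40,8.3,0],[-40,8.3,0],[-40,8.3,0],[-40,8.3,0],[-40,8.3,0],[-40,8.3,0]],"yaw":[0,0,0,0,0,0,0,0]}'
python3 -m inch '{"linear":[[-40,8.3,0],[-40,8.3,0],[-40,8.3,0],[-25,4,0],[-12.5,2,0],[0,0,0],[0,0,0]],"yaw":[0,0,0,0,0,0,0]}';sh p.sh
python3 -m inch '{"linear":[[0,0,20],[0,0,30],[0,0,30],[0,0,30],[0,0,20],[0,0,8],[0,0,0]],"yaw":[0,0,0,0,0,0,0]}';sh p.sh
```

```text
time_s: 29.5
tool_pos: [495.2, -124.0, 188.1]
tcp_rot: [-3.139, -0.0, 1.397]
ft_force: [0.2, 0.1, -2.5]
grip_width: 30.7
grip_force: 35.4
time_s: 30.38
tool_pos: [499.8, -281.6, 189.4]
tcp_rot: [-3.141, -0.001, 1.398]
ft_force: [-0.0, 0.4, -1.2]
grip_width: 30.7
grip_force: 35.4
M [ 0.018 -0.019  0.009] [-0.   0.4 -1.2]
time_s: 31.25
tool_pos: [499.9, -282.3, 51.6]
tcp_rot: [-3.141, -0.0, 1.398]
ft_force: [0.3, -0.4, -1.5]
grip_width: 30.7
grip_force: 35.3
M [-0.017  0.016 -0.012] [ 0.3 -0.4 -1.5]
```

```bash
python3 -m inch '{"linear":[[0,0,4],[0,0,3],[0,0,2],[0,0,0]],"yaw":[0,0,0,0]}';sh p.sh
python3 -m inch '{"linear":[[0,0,1],[0,0,0],[0,0,0]],"yaw":[0,0,0]}';sh p.sh
```

```text
time_s: 31.75
tool_pos: [499.9, -282.5, 42.7]
tcp_rot: [-3.141, -0.0, 1.398]
ft_force: [0.4, -0.4, -1.2]
grip_width: 30.6
grip_force: 35.4
M [ 0.034 -0.063  0.036] [ 0.4 -0.4 -1.2]
time_s: 32.12
tool_pos: [500.0, -282.5, 41.8]
tcp_rot: [3.142, 0.0, 1.398]
ft_force: [0.5, 0.1, -2.6]
grip_width: 30.4
grip_force: 35.4
M [-0.025 -0.018 -0.001] [ 0.5  0.1 -2.6]
```

```bash
python3 -m inch '{"linear":[[0,0,1],[0,0,0.5],[0,0,0]],"yaw":[0,0,0]}';sh p.sh
python3 -m inch '{"linear":[[0,0,0],[0,0,0],[0,0,0],[0,0,0],[0,0,0]],"yaw":[0,0,0,0,0]}' 48 20
python3 -m inch '{"linear":[[0,0,-10],[0,0,-20],[0,0,-30],[0,0,-50],[0,0,-50],[30,0,-20],[40,0,0],[40,0,0]],"yaw":[0,0,0,0,0,0,0,0]}' 60;
python3 -m inch '{"linear":[[0,0,0],[0,0,0],[0,0,0],[0,0,0],[0,0,0],[0,0,0]],"yaw":[0,0,0,0,0,0]}';sh p.sh
python3 - <<'E'
from h import *; from workcell import *
a=read_camera("top")["frame"][185:345,170:490];b=read_camera("scene")["frame"][80:280,90:400]
a=cv2.resize(a,(600,300));b=cv2.resize(b,(465,300))
cv2.imwrite("pics/end.png",np.vstack([a,cv2.copyMakeBorder(b,0,0,0,135,0)]))
E
```

```text
time_s: 32.5
tool_pos: [500.2, -282.7, 40.6]
tcp_rot: [3.141, 0.0, 1.398]
ft_force: [-1.2, -0.2, 1.2]
grip_width: 30.6
grip_force: 35.7
M [0.028 0.221 0.025] [-1.2 -0.2  1.2]
time_s: 33.12
tool_pos: [500.0, -282.5, 40.3]
tcp_rot: [3.142, 0.0, 1.398]
ft_force: [0.2, -0.5, 0.7]
grip_width: 48.1
grip_force: 0.0
time_s: 34.12
tool_pos: [519.6, -173.5, 222.9]
tcp_rot: [3.138, 0.001, 1.397]
ft_force: [0.0, -0.0, -0.2]
grip_width: 59.9
grip_force: 0.0
time_s: 34.88
tool_pos: [518.8, -174.4, 220.2]
tcp_rot: [-3.141, -0.0, 1.397]
ft_force: [-0.3, -0.3, 0.0]
grip_width: 60.1
grip_force: 0.0
M [-0.043 -0.02   0.004] [-0.3 -0.3  0. ]
```

View pics/end.png

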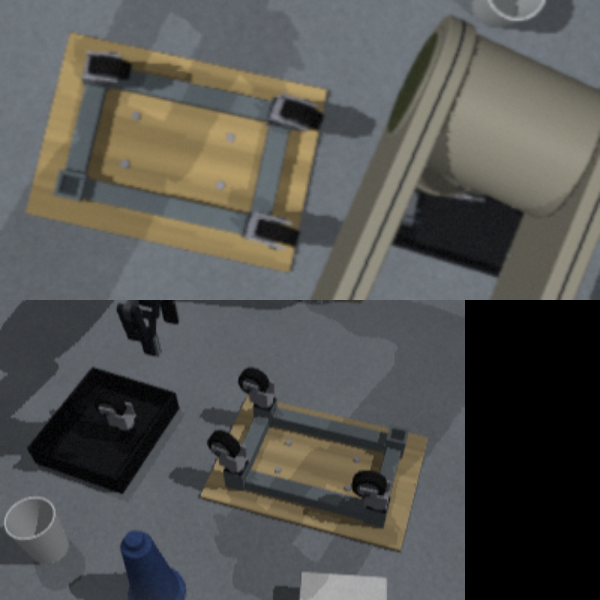

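The castor is in the tray, B's socket is empty, and the other three castors sit home. The gripper is clear of everything.

```bash
python3 -c "from workcell import *;print(job_done())"
```

```text
the job is handed in; nothing more can be done
None
```

The job is handed in, at about 35 s of the 64 s limit: the stiff castor (leg at x = −70, y = +115 mm, 0.2–0.3 N m against at most about 0.07 on the other three) is in the black tray, and the three smooth ones look fully home in the last picture.

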